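# Peel a fresh reagent trough off its clinging stack and hold it under the tap

### The job

The light blue reagent troughs nested in the steel rack are snapped tight into each other: pinch the rim of the top one near a corner, raise that corner by a good centimetre first while the opposite corner still sits in the stack, and then peel just this one off, leaving the rest of the stack in the rack. Carry it to the white pillar tap and finish while holding it there in the gripper, still, level and open side up, with the tap's nozzle above the middle part of its mouth, 2 to 5 cm higher than its rim, ready to be rinsed. Do not bump the tap or its drip tray, and leave the other things on the bench where they are.

Things in the scene. Friction and masses are not known exactly. Their poses are not given: they have to be found in the camera images.
- trough: top trough of the nested stack, loose, 60 g: light blue rigid tray 160 (its x) x 84 (y) x 46 mm, open at the top. Its solid rim, 9 mm wide, 14 mm deep, upright faces, spans 32 to 46 mm above the underside, outer faces at x +-80, y +-42 mm; mouth 142 x 66 mm. Below it 2 mm walls slope in to a floor 119 x 43 mm; inside, a 2 mm ledge 13 mm below the rim's top. Origin: centre of the underside, z up.
- stack: the six troughs that stay, nested at 14 mm pitch: one loose body, 0.40 kg, 160 x 84 x 116 mm, light blue, hanging by its lowest rim in the rack with 2.5 mm play. Origin: centre of its underside, 6 mm above the bench; axes as the trough's. While seated, the top trough's origin lies 84 mm above this one and its rim 116 to 130 mm above this one (122 to 136 mm above the bench).
- rack: fixed steel rack round the stack: base 190 (its x, the troughs' long side) x 114 x 6 mm, four corner angle posts up to 80 mm above the bench, outer faces at x +-86, y +-48 mm. Origin: centre of the base's underside. Its place and yaw change (its x within 0.35 rad of straight away from the robot); it is on the left or on the right.
- corner_a (a point): corner of the top trough at its -x, -y: outer corner of the rim's underside. Seated, it lies 116 mm above the stack's origin. Near each corner a small springy snap lug holds the trough down with about 2.5 N and lets go once that corner is 4 to 5 mm up. Pulled straight up, the trough lifts the stack some way with it; turned up 5 to 8 degrees about the opposite corner it comes away alone.
- corner_b (a point): the same at the trough's +x, -y corner (next to corner_a along the long side; opposite corner_d).
- corner_c (a point): the same at the trough's +x, +y corner (opposite corner_a).
- corner_d (a point): the same at the trough's -x, +y corner (opposite corner_b).
- tap: fixed white pillar tap with a black drip tray (170 x 110 x 11 mm, centred below the nozzle). Origin: on the bench below the nozzle. The pillar (38 mm thick, flange 60 mm) stands 150 mm off along its own +x, away from the robot (yaw within 0.3 rad), yellow hand wheel on top at 284 mm; a 17 mm arm runs from it 225 to 240 mm up and bends down into the nozzle. It is on the left or on the right.
- nozzle (a point): lower tip of the tap's grey nozzle, 170 mm above the bench; the nozzle is 13 to 15 mm thick and upright for its lowest 45 mm.
- pcr_rack: orange PCR tube rack, a flat block 127 x 86 x 28 mm with a grid of pale holes. Bystander. Origin: centre of its underside.
- tip_box: open green pipette-tip box, 122 x 84 x 59 mm, grey top with dark holes. Bystander. Origin: centre of its underside.
- tip_box_lidded: light grey pipette-tip box with a yellow lid, 122 x 84 x 90 mm. Bystander. Origin: centre of its underside.
- jar: empty glass jar, 84 mm across, 125 mm tall. Bystander. Origin: centre of its underside.
- wash_bottle: white wash bottle with a red cap and a bent red spout, 70 mm across, 180 mm tall. Bystander. Origin: centre of its underside.
- pipette: white pipette lying on the bench, about 270 mm long and 30 mm high, tip to its own -x. Bystander. Origin: under its middle, on the bench.
Not all that is in view belongs to the job. What is shaped like the trough but pink is not meant.

How it is judged:
By the outcome, as a careful person would: the job done as asked, in the order asked, and still so for the second after the job is handed in, while the arm keeps its last pose, push and grip.
It also fails if it takes over 51 s, if anything falls off the work surface, if the arm or the gripper's body presses on something with over 40 N, if the wrist force passes 120 N, or if a joint passes its speed limit or range.

### The arm

A 7-joint arm with a two-finger parallel gripper is mounted at the origin on the work surface. World frame = base frame: x ahead of the robot, y to its left, z up, the work surface at z = 0. Lengths are in mm, angles in rad, forces in N, time in s.
With the tool pointing down it reaches from about 425 to 875 mm from the base axis. Payload 8.4 kg.
Tool frame: the origin (TCP) lies on the centre line of the jaws, within the pads' length; the fingertips stand 17 mm ahead of it and the grasp point (between the pads) lies 2 mm behind it (r.nose_length is the distance from the TCP to the fingertips, in mm); z points along the fingers, y is the direction in which the jaws open and shut (so a half turn about z gives the same grasp; the last joint's range is limited). The gripper opens to 87 mm and grips with 3 to 60 N. Pads are 19 mm wide; open, the fingers measure 117 mm over their backs; the gripper's body (75 mm by 190 mm) begins 51 mm behind the grasp point.
Start: joints at [1.147, 0.333, 0.04, 1.465, -0.013, 1.343, -0.059], TCP at [207.405, -615.993, 239.546] pointing down, gripper open.
Joint ranges: [-2.58, 2.58], [-0.38, 2.09], [-1.3, 1.39], [0.25, 2.4], [-1.5, 4.64], [0.08, 2.09], [-2.65, 2.65]. Speed limits (rad/s): [2.22, 2.22, 2.79, 2.79, 3.14, 3.14, 3.14].

### API

Orientations are given as a unit quaternion [w, x, y, z].
In Python, from rig import sensors, viewer, order, r gives the robot as it stands.
- The arm moves only by the tool arm_command, never from a script. Its argument "targets" is a list of rows, each a list of 2 entries, a list of its own where there are three numbers: the shift along the tool's x, y, z in cm, then the turn, a rotation vector about the tool's x, y, z in degrees. In form: [[[tx, ty, tz], [ax, ay, az]], ...]. A call has 1 to 8 rows; each row shifts and turns the commanded pose from where the row before left it, along the tool's axes as they then stand; what a row does not reach is not made up. A row lasts 1/8 s, in which the tool goes at most 62.5 mm and 10.7 degrees, less where a joint would pass 70% of its speed; a pose out of reach is approached as far as the arm can. A call is refused whole if a number of a shift passes 6.25 or a number of a turn 10.7, either way. A call with a gripper value outside its range is refused whole. "claw" is the opening in per cent of the stroke, from 0 (shut) to 100 (fully open), set as the call begins (left out, the last holds). The fingers move at their own pace and stop on an object; "squeeze" is the grip in N (left out, the last holds). Time passes only in rows, so rows that do not move let the fingers close. It gives the time, the measured TCP pose, the force and the opening at its end, in the units of the state.
- sensors.state(): the state, without advancing time (a new reading comes with each control period).
- viewer.snapshot(name): name is "side" or "top" or "wrist"; returns (picture, depth): 420x560x3 uint8, red, green, blue; 420x560 float32, mm along the optical axis (not along the pixel's ray), 0 where there is no reading.
- viewer.calibration(name): a dict with "fx", "fy", "cx", "cy" (pixels), "dist" ([k1, k2, p1, p2, k3] as OpenCV has them; the pictures are not rectified), "R" (3x3) and "t" (3): a world point X has camera coordinates R X + t; the wrist camera has in their place "mount" (4x4, takes a point from camera to tool coordinates, whose origin is the TCP and whose axes are the flange's). Camera axes: x right, y down, z forward; pixel columns grow to the right and rows downward; lengths in mm; the calibration is good to about 2 mm. A picture is of the moment at which its call begins: read the wrist's pose just before it. calibration takes no time and is no camera call.
- order.sign_off(): hands the job in, once; it reports no verdict.
The state is a dict: "time": time; "joint_positions": joint angles; "joint_vel": joint speeds; "joint_torque": joint torques, N m; "eef_pos": TCP position; "tcp_rot": TCP orientation; "ft_force": force on the tool from outside, world axes, zero at the start; "moment": the same for the moment, N m; "gripper_width": finger opening in mm.
Only numpy, scipy, OpenCV 4.12 (cv2) and the standard library are available. Lean on these libraries where they do the work, as an engineer would, in place of code of your own. Each camera call takes 0.05 s, during which the arm holds its last target.

## Working session

There is one attempt and no reset: what is moved stays moved. The work goes in short steps, Python scripts to look and compute and a tool call to move; the robot and the scene stay as the last step left them, time stands still between calls to the robot, and variables do not carry over. Pictures are saved under pics/ and viewed, and the job is handed in when it is done.

Besides the shell and the picture viewer there is one more tool, called after "Call:" as name(argument=value, ...), one argument or row to a line, values as JSON. arm_command: Moves the arm, as the interface text tells. Its arguments: {"type":"object","properties":{"targets":{"type":"array"},"claw":{"type":"number"},"squeeze":{"type":"number"}},"required":["targets"]}

```bash
ls; mkdir -p pics; python3 - <<'E'
from rig import sensors, viewer, order, r
import cv2,numpy as np
print(sensors.state()); print(r.nose_length)
for n in ["side","top","wrist"]:
    p,d=viewer.snapshot(n); cv2.imwrite(f"pics/{n}0.png",p[:,:,::-1]); np.save(f"pics/{n}0d.npy",d)
    print(n,viewer.calibration(n))
E
```

```text
pics
{'time': 0.0, 'joint_positions': array([ 1.14681668,  0.33390106,  0.03989702,  1.46625464, -0.0134171 ,
        1.34332221, -0.05846535]), 'joint_vel': array([ 3.91731658e-04, -7.08027131e-04, -9.68059026e-04,  1.14493899e-03,
        7.54806505e-05, -1.05046769e-03, -1.29673112e-03]), 'joint_torque': array([-3.44959954e-04, -6.56343484e+01,  1.33485049e+00, -4.03791833e+01,
       -5.97468484e-02,  4.47370252e-02,  1.68751667e-04]), 'eef_pos': array([ 207.23940485, -615.61043039,  238.67408106]), 'tcp_rot': array([-7.89155822e-04,  9.86844061e-01,  1.61672956e-01, -1.80183577e-04]), 'ft_force': array([-0.24585921, -0.54561437, -0.29571034]), 'moment': array([ 0.03316329,  0.01317521, -0.00291274]), 'gripper_width': 87.27267165257845}
17.0
side {'fx': 438.7588955621388, 'fy': 438.7588955621388, 'cx': 284.15097236763535, 'cy': 210.58984931015502, 'dist': array([-0.00227934,  0.        ,  0.        ,  0.        ,  0.        ]), 'R': array([[-0.96618322, -0.25782343,  0.00413156],
       [-0.19780627,  0.73080228, -0.65329986],
       [ 0.16541666, -0.63202461, -0.75708799]]), 't'
[... 325 characters left out ...]
152e-01, -3.04869573e-04, -3.25472434e-02],
       [ 3.25421910e-02,  1.05929285e-02, -9.99414226e-01]]), 't': array([   7.88484105,  512.8050579 , 1384.20762406])}
wrist {'fx': 299.3305928859401, 'fy': 299.3305928859401, 'cx': 287.2305685157525, 'cy': 209.86190192307066, 'dist': array([0.01760646, 0.        , 0.        , 0.        , 0.        ]), 'mount': array([[ 6.45738767e-05, -9.57312347e-01, -2.89055471e-01,
         7.96431655e+01],
       [ 9.99999984e-01,  1.43241939e-05,  1.75956358e-04,
         1.64334461e-01],
       [-1.64304707e-04, -2.89055478e-01,  9.57312333e-01,
        -1.45489065e+02],
       [ 0.00000000e+00,  0.00000000e+00,  0.00000000e+00,
         1.00000000e+00]])}
```

View pics/side0.png

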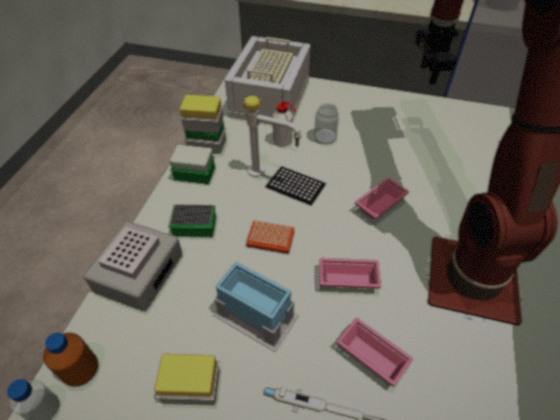

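View pics/top0.png

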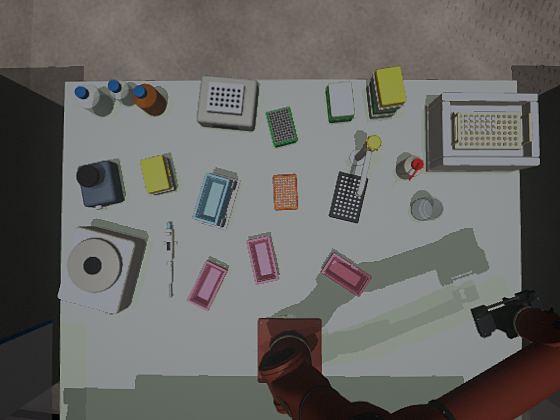

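View pics/wrist0.png

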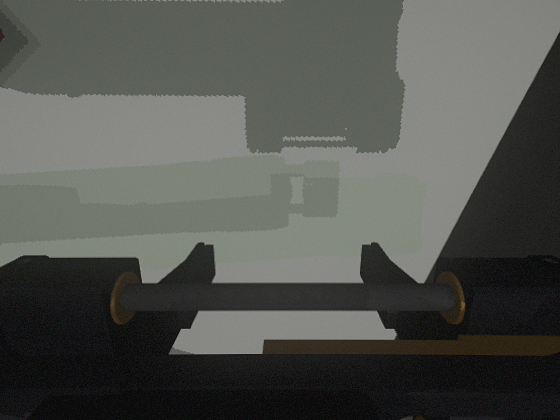

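Candidates: the light blue stack at top-view px (216,198), side px (253,297), in a steel rack. The only look-alikes are pink trays at top px (208,284), (263,260) and (345,272), and pink is excluded. I choose the blue one. The tap is at top px (347,197). Next I measure both.

```bash
cat > h.py <<'E'
import numpy as np,cv2
from rig import sensors, viewer, order, r
from scipy.spatial.transform import Rotation as Ro
def rot(q): return Ro.from_quat([q[1],q[2],q[3],q[0]]).as_matrix()
def cam(n,st=None):
    c=viewer.calibration(n)
    K=np.array([[c['fx'],0,c['cx']],[0,c['fy'],c['cy']],[0,0,1]])
    if 'R' in c: R=np.array(c['R']);t=np.array(c['t'])
    else:
        T=np.eye(4);T[:3,:3]=rot(st['tcp_rot']);T[:3,3]=st['eef_pos']
        W=np.linalg.inv(T@np.array(c['mount']));R=W[:3,:3];t=W[:3,3]
    return K,np.array(c['dist']),R,t
def plane(C,px,z):
    K,d,R,t=C
    u=cv2.undistortPoints(np.array(px,float).reshape(-1,1,2),K,d).reshape(-1,2)
    v=np.c_[u,np.ones(len(u))]@R; o=-R.T@t
    return o+v*((z-o[2])/v[:,2])[:,None]
def depthpts(C,px,dep):
    K,d,R,t=C
    u=cv2.undistortPoints(np.array(px,float).reshape(-1,1,2),K,d).reshape(-1,2)
    return (np.c_[u,np.ones(len(u))]*np.array(dep)[:,None]-t)@R
def proj(C,X):
    K,d,R,t=C
    return cv2.projectPoints(np.array(X,float).reshape(-1,1,3),cv2.Rodrigues(R)[0],t,K,d)[0].reshape(-1,2)
E
python3 - <<'E'
from h import *
for n in ["top","side"]:
    p=cv2.imread(f"pics/{n}0.png");d=np.load(f"pics/{n}0d.npy");C=cam(n)
    hsv=cv2.cvtColor(p,cv2.COLOR_BGR2HSV)
    m=(hsv[...,0]>88)&(hsv[...,0]<108)&(hsv[...,1]>60)&(hsv[...,2]>70)
    k,l,s,c=cv2.connectedComponentsWithStats(m.astype(np.uint8))
    i=1+np.argmax(s[1:,4]);print(n,s[i],c[i])
    m=l==i
    yx=np.argwhere(m);P=depthpts(C,yx[:,::-1],d[m])
    P=P[(P[:,2]>126)&(P[:,2]<146)]
    rc=cv2.minAreaRect(P[:,:2].astype(np.float32));print(rc,len(P),np.median(P[:,2]))
    print(cv2.boxPoints(rc))
    # tap: depth-based white points
    yx=np.argwhere(d>0);P=depthpts(C,yx[:,::-1],d[d>0])
    sel=(P[:,1]<-50)&(P[:,1]>-330)&(P[:,0]>350)&(P[:,0]<800)
    for lo,hi in [(8,14),(100,200),(200,221),(222,250),(262,295)]:
        q=P[sel&(P[:,2]>lo)&(P[:,2]<hi)]
        if len(q): print(lo,hi,len(q),np.median(q,0),q.min(0),q.max(0))
    x,y,w,h=s[i][:4]
    cv2.imwrite(f"pics/{n}crop.png",cv2.resize(p[y-30:y+h+30,x-30:x+w+30],None,fx=4,fy=4))
    cx,cy=(355,170) if n=="top" else (280,150)
    cv2.imwrite(f"pics/{n}tap.png",cv2.resize(p[cy-65:cy+65,cx-80:cx+80],None,fx=5,fy=4.6))
E
```

```text
top [193 173  39  52 807] [210.60842627 197.7472119 ]
((542.365234375, 259.99212646484375), (83.71763610839844, 159.06765747070312), 73.81353759765625) 325 134.30902183205566
[[454.31543 241.96378]
 [607.0776  197.62143]
 [630.41504 278.02048]
 [477.6529  322.36282]]
8 14 815 [ 551.18660263 -211.04832395   10.28179682] [ 409.7345956  -318.80637194    8.00594955] [752.19536147 -76.76455289  13.96790096]
100 200 40 [ 693.46791991 -240.39323149  135.34416042] [ 688.24847035 -251.99676405  100.16932901] [ 704.38808    -237.04617254  176.20347295]
200 221 30 [ 560.60842949 -219.37095638  213.50478559] [ 544.92102175 -238.8224187   201.09129985] [ 710.11693316 -205.30570161  220.53835681]
222 250 276 [ 619.55936799 -230.25526864  239.80969456] [ 550.03216692 -257.5124536   222.71136351] [ 705.36361081 -206.79913443  249.82860676]
262 295 208 [ 699.37702932 -247.91832668  281.56891843] [ 677.71868078 -272.92553397  263.11702191] [ 724.6497791  -226.37414895  288.51070474]
side [ 217  264   73   65 2507] [255.16952533 293.8651775 ]
((539.6168823242188, 263.15179443359375), (81.99063873291016
[... 171 characters left out ...]
4.7821884  -214.24719971   10.50331651] [ 351.0924303  -285.4148766     8.00946454] [726.57579593 -69.32523123  13.99820324]
100 200 232 [ 692.78428117 -239.56845428  155.58185533] [ 546.0187099  -254.05079435  100.20223147] [ 710.58931313 -207.82218616  199.93687569]
200 221 104 [ 686.21023976 -232.72115595  211.66957887] [ 542.64132743 -253.31871943  200.57976479] [ 715.39636141 -201.69756771  220.88411332]
222 250 382 [ 636.56867126 -229.58240776  238.80716291] [ 547.49159816 -258.76112398  222.1128754 ] [ 717.52339103 -205.17553784  249.88409129]
262 295 202 [ 695.37085552 -239.77658826  280.09881957] [ 673.82478463 -272.12026272  262.26539904] [ 721.12955757 -222.80758775  288.51178337]
```

View pics/topcrop.png

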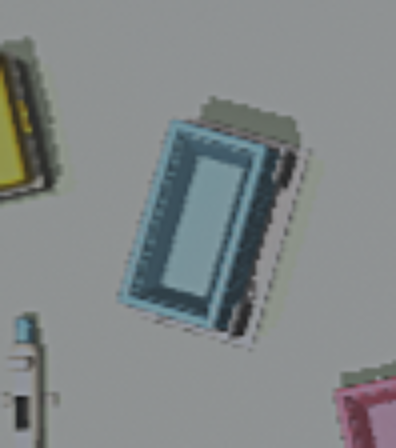

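View pics/sidetap.png

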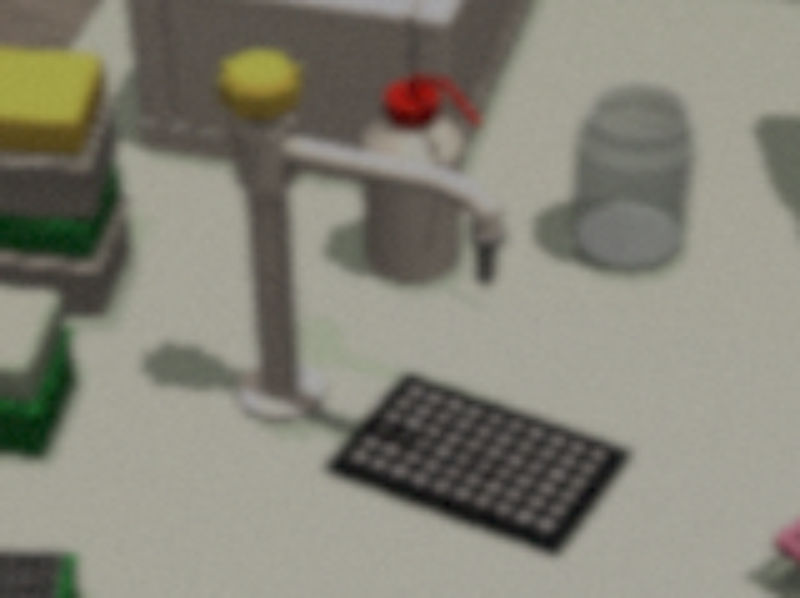

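```bash
python3 - <<'E'
from h import *
C=cam("side");print("noz side",plane(C,[[297,145.5]],170))
for n in ["top","side"]:
    p=cv2.imread(f"pics/{n}0.png");C=cam(n)
    g=p.max(2)<60
    g=cv2.morphologyEx(g.astype(np.uint8),cv2.MORPH_CLOSE,np.ones((5,5)))
    k,l,s,c=cv2.connectedComponentsWithStats(g)
    tgt=(347,197) if n=="top" else (296,184)
    for i in range(1,k):
        if s[i,4]>150 and np.hypot(*(c[i]-tgt))<25:
            yx=np.argwhere(l==i)[:,::-1];P=plane(C,yx,11)
            rc=cv2.minAreaRect(P[:,:2].astype(np.float32));print(n,s[i],rc)
    y=(cv2.cvtColor(p,cv2.COLOR_BGR2HSV));m=(abs(y[...,0].astype(int)-27)<8)&(y[...,1]>130)
    k,l,s,c=cv2.connectedComponentsWithStats(m.astype(np.uint8))
    tgt=(374,142) if n=="top" else (252,103)
    for i in range(1,k):
        if np.hypot(*(c[i]-tgt))<12 and s[i,4]>20: print("wheel",plane(C,[c[i]],276))
C=cam("top");print(proj(C,[[550,-211,170],[550,-211,235]]))
E
```

```text
noz side [[ 553.36345375 -217.07799364  170.        ]]
top [ 329  172   39   51 1225] ((555.0486450195312, -215.14175415039062), (107.29557800292969, 168.47091674804688), 76.5091323852539)
wheel [[ 699.79873121 -250.60256251  276.        ]]
side [ 267  167   58   38 1168] ((554.3101806640625, -209.0455322265625), (105.73522186279297, 165.23179626464844), 76.4727783203125)
wheel [[ 697.15327463 -242.07342671  276.        ]]
[[354.3744605  195.38904057]
 [357.911921   193.96108162]]
```

View pics/toptap.png

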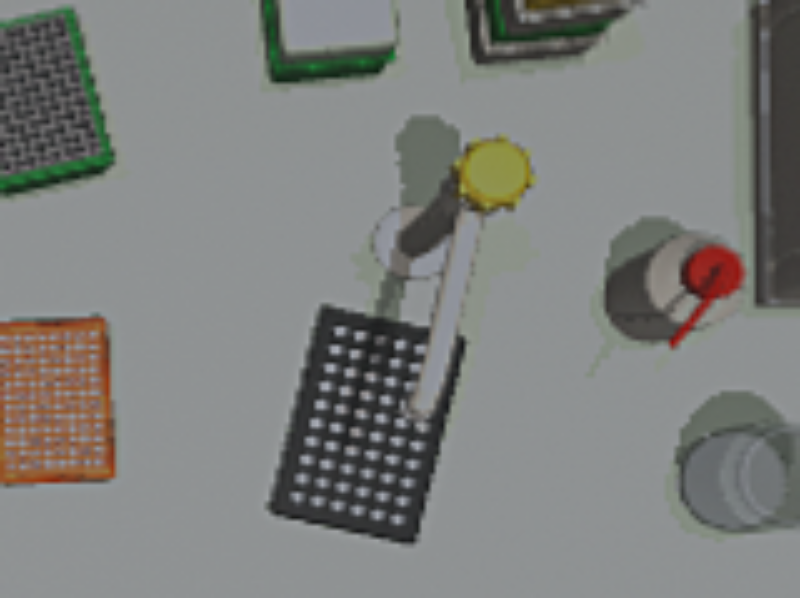

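```bash
cat > pl.py <<'E'
from h import *
def Rdown(az):  # tool z down, tool x at azimuth az deg
    a=np.radians(az);x=np.array([np.cos(a),np.sin(a),0]);z=np.array([0,0,-1.]);return np.c_[x,np.cross(z,x),z]
def rows(p0,R0,wps):
    """wps: list of (p,R,n)"""
    out=[];cp=np.array(p0,float);cR=R0.copy()
    for p,R,n in wps:
        s=cp.copy();sR=cR.copy();dv=Ro.from_matrix(sR.T@R).as_rotvec()
        for i in range(1,n+1):
            tp=s+(np.array(p)-s)*i/n;tR=sR@Ro.from_rotvec(dv*i/n).as_matrix()
            sh=np.round(cR.T@(tp-cp)/10,2);tu=np.round(np.degrees(Ro.from_matrix(cR.T@tR).as_rotvec()),1)
            cp=cp+cR@sh*10;cR=cR@Ro.from_rotvec(np.radians(tu)).as_matrix()
            out.append([sh.tolist(),tu.tolist()])
    for k in range(0,len(out),8): print(str(out[k:k+8]).replace("-0.0,","0,").replace("-0.0]","0]").replace(".0,",",").replace(".0]","]"))
    print("end",cp.round(1),len(out))
    return cp,cR
def cur():
    st=sensors.state();return np.array(st['eef_pos']),rot(st['tcp_rot'])
E
python3 - <<'E'
from pl import *
p=[207.4,-616,239.5];R=Rdown(18.6)
print(cur()[1].round(3));print(R.round(3))
rows(p,R,[([260,-560,330],R,2),([440,-260,340],Rdown(70),6),([500,0,330],Rdown(115),5),([475,241,240],Rdown(163.6),6)])
E
```

```text
[[ 0.948  0.319 -0.   ]
 [ 0.319 -0.948  0.001]
 [-0.    -0.001 -1.   ]]
[[ 0.948  0.319  0.   ]
 [ 0.319 -0.948  0.   ]
 [ 0.     0.    -1.   ]]
[[[3.39, -1.81, -4.53], [0, 0, 0]], [[3.38, -1.82, -4.52], [0, 0, 0]], [[4.44, -3.78, -0.17], [0, 0, -8.6]], [[4.95, -3.08, -0.16], [0, 0, -8.5]], [[5.36, -2.31, -0.17], [0, 0, -8.6]], [[5.64, -1.48, -0.17], [0, 0, -8.6]], [[5.79, -0.62, -0.16], [0, 0, -8.5]], [[5.83, 0.24, -0.17], [0, 0, -8.6]]]
[[[5.3, -0.65, 0.2], [0, 0, -9]], [[5.33, 0.18, 0.2], [0, 0, -9]], [[5.24, 1.02, 0.2], [0, 0, -9]], [[5.01, 1.82, 0.2], [0, 0, -9]], [[4.67, 2.59, 0.2], [0, 0, -9]], [[3.82, 1.32, 1.5], [0, 0, -8.1]], [[3.59, 1.84, 1.5], [0, 0, -8.1]], [[3.3, 2.34, 1.5], [0, 0, -8.1]]]
[[[2.93, 2.77, 1.5], [0, 0, -8.1]], [[2.52, 3.16, 1.5], [0, 0, -8.1]], [[2.04, 3.48, 1.5], [0, 0, -8.1]]]
end [475. 241. 240.] 19
```

Call:
arm_command(
  targets=[
    [[3.4,-1.8,-4.5],[0,0,0]],
    [[3.4,-1.8,-4.5],[0,0,0]],
    [[4.4,-3.8,-0.2],[0,0,-8.6]],
    [[5.0,-3.1,-0.2],[0,0,-8.5]],
    [[5.4,-2.3,-0.2],[0,0,-8.6]],
    [[5.6,-1.5,-0.2],[0,0,-8.6]],
    [[5.8,-0.6,-0.2],[0,0,-8.5]],
    [[5.8,0.2,-0.2],[0,0,-8.6]],
  ],
  claw=35,
)

```text
time: 1.15
eef_pos: [440.6, -258.0, 341.6]
tcp_rot: [0.0, 0.818, 0.576, -0.0]
ft_force: [1.6, -0.6, -0.4]
gripper_width: 31.0
```

Call:
arm_command(
  targets=[
    [[5.3,-0.6,0.2],[0,0,-9]],
    [[5.3,0.2,0.2],[0,0,-9]],
    [[5.2,1.0,0.2],[0,0,-9]],
    [[5.0,1.8,0.2],[0,0,-9]],
    [[4.7,2.6,0.2],[0,0,-9]],
    [[3.8,1.3,1.5],[0,0,-8.1]],
    [[3.6,1.8,1.5],[0,0,-8.1]],
    [[3.3,2.3,1.5],[0,0,-8.1]],
  ],
)

```text
time: 2.15
eef_pos: [486.4, 120.6, 286.0]
tcp_rot: [0.0, 0.346, 0.938, -0.0]
ft_force: [0.5, 0.2, -0.6]
gripper_width: 30.3
```

Call:
arm_command(
  targets=[
    [[2.9,2.8,1.5],[0,0,-8.1]],
    [[2.5,3.2,1.5],[0,0,-8.1]],
    [[2.0,3.5,1.5],[0,0,-8.1]],
    [[0,0,0],[0,0,0]],
    [[0,0,0],[0,0,0]],
  ],
)

```text
time: 2.78
eef_pos: [475.7, 239.5, 241.5]
tcp_rot: [-0.0, 0.143, 0.99, -0.0]
ft_force: [0.5, -0.3, 0.1]
gripper_width: 30.3
```

```bash
cat > w.py <<'E'
import sys
from pl import *
tag=sys.argv[1]; n=sys.argv[2] if len(sys.argv)>2 else "wrist"
st=sensors.state();p,d=viewer.snapshot(n);p=p[:,:,::-1].copy()
cv2.imwrite(f"pics/{tag}.png",p);np.save(f"pics/{tag}d.npy",d)
import pickle;pickle.dump(st,open(f"pics/{tag}.pkl","wb"))
print(st['time'],st['eef_pos'].round(1),rot(st['tcp_rot']).round(3).tolist(),st['joint_positions'].round(2),st['ft_force'].round(2),st['gripper_width'])
E
python3 w.py w1
```

```text
2.775 [475.7 239.5 241.5] [[-0.959, 0.284, -0.0], [0.284, 0.959, -0.0], [0.0, -0.001, -1.0]] [ 0.21  0.17 -0.83  1.71  0.13  1.31  0.63] [ 0.46 -0.32  0.13] 30.264092976965202
```

View pics/w1.png

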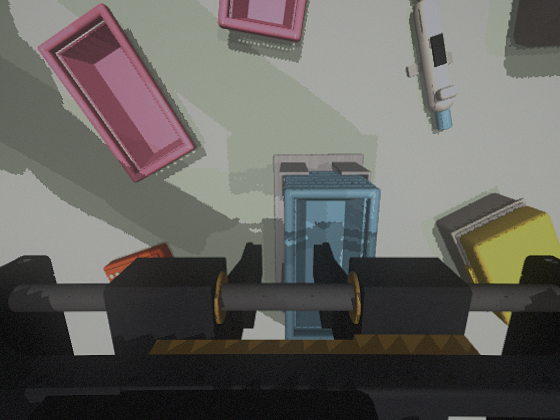

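```bash
python3 - <<'E'
import cv2
p=cv2.imread("pics/w1.png")[150:345,225:425]
cv2.imwrite("pics/w1c.png",cv2.resize(p,None,fx=4,fy=3.07))
cv2.imwrite("pics/w1c.png",cv2.resize(p,(600,585),interpolation=cv2.INTER_CUBIC))
E
```

```text
(no output)
```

View pics/w1c.png

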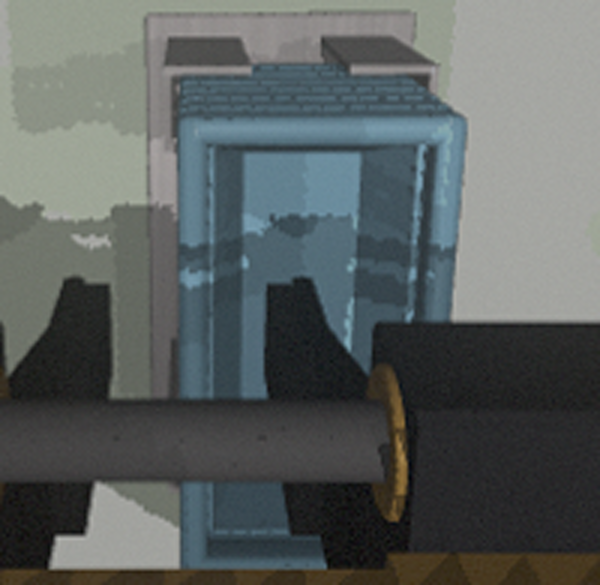

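```bash
python3 - <<'E'
from pl import *
import pickle
st=pickle.load(open("pics/w1.pkl","rb"));C=cam("wrist",st);d=np.load("pics/w1d.npy")
px=[[284.7,189],[380.3,188.7],[285,330],[295.5,198],[297,325]]
P=plane(C,px,136);R=rot(st['tcp_rot']);p=st['eef_pos']
print(P.round(1));print(((P-p)@R).round(1))
print(np.linalg.norm(P[0]-P[1]),np.degrees(np.arctan2(*(P[2]-P[0])[[1,0]])),np.degrees(np.arctan2(*(P[1]-P[0])[[1,0]])))
# depth check on rim
yx=[(int(v),int(u)) for u,v in [(290,210),(290,240),(335,192),(374,210)]]
print(depthpts(C,[(x,y) for y,x in yx],[d[a] for a in yx]).round(1))
E
```

```text
[[453.6 243.6 136. ]
 [476.6 322.1 136. ]
 [591.3 202.8 136. ]
 [463.9 250.2 136. ]
 [589.1 215.8 136. ]]
[[  22.3   -2.3  105.5]
 [  22.6   79.6  105.4]
 [-121.3   -2.3  105.4]
 [  14.3    7.   105.5]
 [-115.5    9.5  105.4]]
81.87805582774524 -16.48834754215943 73.69335227723383
[[473.1 242.6 135.6]
 [500.2 234.6 135.9]
 [468.2 284.2 136.7]
 [493.7 313.1 136.3]]
```

Call:
arm_command(
  targets=[
    [[0,0.18,3.0],[0,0,0]],
    [[0,0,3.0],[0,0,0]],
    [[0,0,2.0],[0,0,0]],
    [[0,0,1.0],[0,0,0]],
    [[0,0,0],[0,0,0]],
    [[0,0,0],[0,0,0]],
  ],
)

```text
time: 3.58
eef_pos: [476.6, 242.1, 152.5]
tcp_rot: [0.001, 0.143, 0.99, 0.0]
ft_force: [0.1, 0.7, -0.5]
gripper_width: 30.2
```

```bash
python3 w.py w2; python3 w.py s2 side; python3 - <<'E'
import cv2
a=cv2.imread("pics/w2.png");b=cv2.imread("pics/s2.png")[220:345,190:350]
cv2.imwrite("pics/s2c.png",cv2.resize(b,(768,600),interpolation=cv2.INTER_CUBIC))
E
```

```text
3.575 [476.6 242.1 152.5] [[-0.959, 0.282, 0.001], [0.282, 0.959, 0.001], [-0.001, 0.001, -1.0]] [ 0.17  0.26 -0.82  1.82  0.21  1.15  0.56] [ 0.15  0.68 -0.48] 30.22801556696167
3.625 [476.6 242.1 152.5] [[-0.959, 0.282, 0.001], [0.282, 0.959, 0.001], [-0.001, 0.001, -1.0]] [ 0.17  0.26 -0.82  1.82  0.21  1.15  0.56] [ 0.95  0.68 -0.31] 30.66134522902329
```

View pics/w2.png

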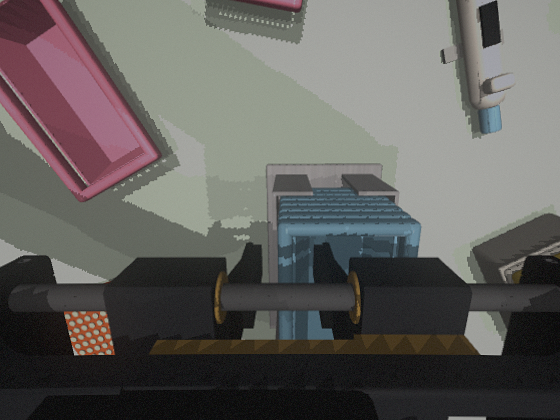

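View pics/s2c.png

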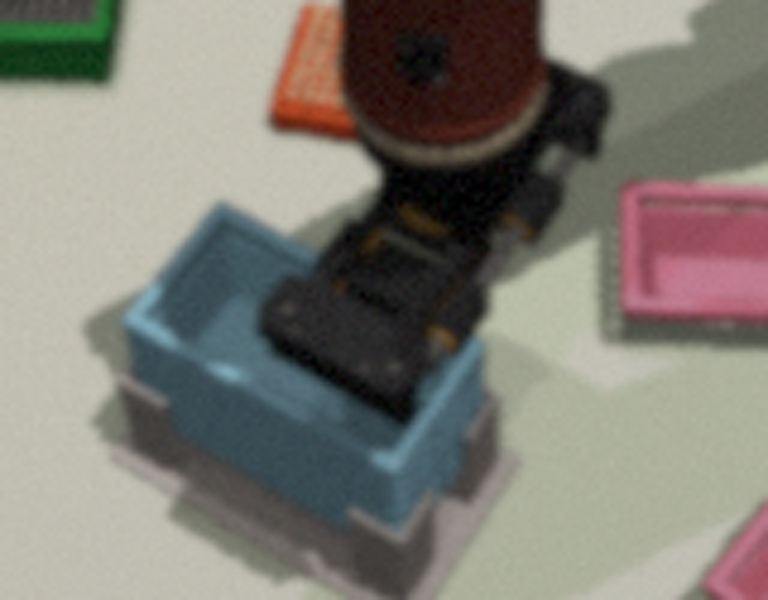

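```bash
python3 - <<'E'
from pl import *
import pickle
st=pickle.load(open("pics/w2.pkl","rb"));C=cam("wrist",st)
P=plane(C,[[278,226],[420,222],[278.5,320],[290,236]],136);R=rot(st['tcp_rot'])
print(((P-st['eef_pos'])@R).round(1))
im=cv2.imread("pics/w2.png");cv2.imwrite("pics/w2c.png",cv2.resize(im[180:345,235:435],(720,594),interpolation=cv2.INTER_CUBIC))
E
```

```text
[[ 21.   -5.5  16.5]
 [ 23.4  75.6  16.5]
 [-42.5  -5.7  16.5]
 [ 14.8   1.4  16.5]]
```

View pics/w2c.png

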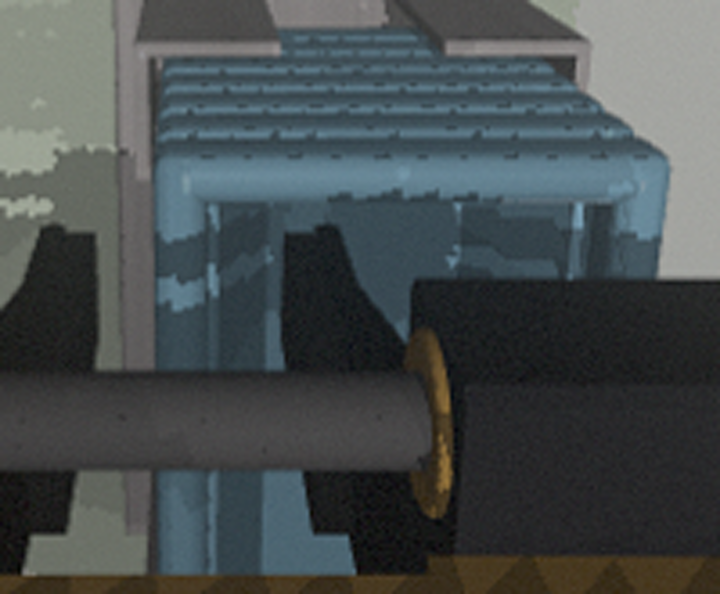

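Call:
arm_command(
  targets=[
    [[0,-0.12,0.5],[0,0,0]],
    [[0,0,0.5],[0,0,0]],
    [[0,0,0],[0,0,0]],
    [[0,0,0],[0,0,0]],
  ],
)

```text
time: 4.18
eef_pos: [475.7, 240.8, 141.6]
tcp_rot: [-0.0, 0.142, 0.99, 0.0]
ft_force: [-0.2, 0.1, 0.3]
gripper_width: 30.3
```

```bash
python3 -c "
from h import *
s=sensors.state();print(s['eef_pos'],s['ft_force'],s['moment'])"
```

```text
[475.69688318 240.75765381 141.5673483 ] [-0.20179784  0.08056621  0.28980848] [ 0.04140886 -0.14380701  0.03009242]
```

Call:
arm_command(
  targets=[
    [[0,0,0],[0,0,0]],
    [[0,0,0],[0,0,0]],
    [[0,0,0],[0,0,0]],
    [[0,0,0],[0,0,0]],
  ],
  claw=0,
  squeeze=60,
)

```text
time: 4.68
eef_pos: [475.7, 240.7, 141.6]
tcp_rot: [0.0, 0.143, 0.99, 0.0]
ft_force: [-0.5, -0.2, 0.3]
gripper_width: 8.3
```

```bash
python3 -c "
from h import *
s=sensors.state();print(s['eef_pos'],s['ft_force'],s['moment'],s['gripper_width'])"
```

```text
[475.74919491 240.72028222 141.64354078] [-0.46837991 -0.18158651  0.25613435] [ 0.14805045 -0.13532146  0.05450923] 8.330358291902419
```

Call:
arm_command(
  targets=[
    [[-0.015,0.008,-0.139],[0.232,0.442,0]],
    [[-0.015,0.008,-0.139],[0.232,0.442,0]],
    [[-0.015,0.008,-0.139],[0.232,0.442,0]],
    [[-0.015,0.008,-0.139],[0.232,0.442,0]],
    [[-0.015,0.008,-0.139],[0.232,0.442,0]],
    [[-0.015,0.008,-0.139],[0.232,0.442,0]],
    [[-0.015,0.008,-0.139],[0.232,0.442,0]],
    [[-0.015,0.008,-0.139],[0.232,0.442,0]],
  ],
)

```text
time: 5.68
eef_pos: [476.9, 241.1, 152.8]
tcp_rot: [-0.034, 0.142, 0.989, -0.012]
ft_force: [-2.6, -2.6, 0.0]
gripper_width: 8.2
```

Call:
arm_command(
  targets=[
    [[-0.015,0.008,-0.139],[0.232,0.442,0]],
    [[0,0,0],[0,0,0]],
  ],
)

```text
time: 5.92
eef_pos: [477.7, 241.0, 154.1]
tcp_rot: [-0.037, 0.142, 0.989, -0.013]
ft_force: [-2.0, -1.3, -0.4]
gripper_width: 8.4
```

```bash
python3 w.py w3; python3 w.py s3 side; python3 - <<'E'
import cv2
b=cv2.imread("pics/s3.png")[220:345,190:350]
cv2.imwrite("pics/s3c.png",cv2.resize(b,(768,600),interpolation=cv2.INTER_CUBIC))
E
```

```text
5.925 [477.7 241.  154.1] [[-0.957, 0.281, -0.077], [0.283, 0.959, -0.016], [0.07, -0.037, -0.997]] [ 0.15  0.32 -0.81  1.76  0.21  1.24  0.57] [-2.   -1.26 -0.36] 8.39363601173801
5.975 [477.7 241.  154.1] [[-0.957, 0.281, -0.077], [0.283, 0.959, -0.016], [0.069, -0.037, -0.997]] [ 0.15  0.32 -0.81  1.76  0.21  1.24  0.57] [-0.92 -1.68  1.18] 8.409067752977581
```

View pics/w3.png

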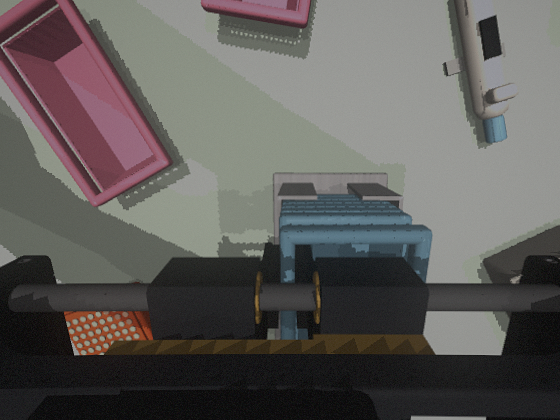

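View pics/s3c.png

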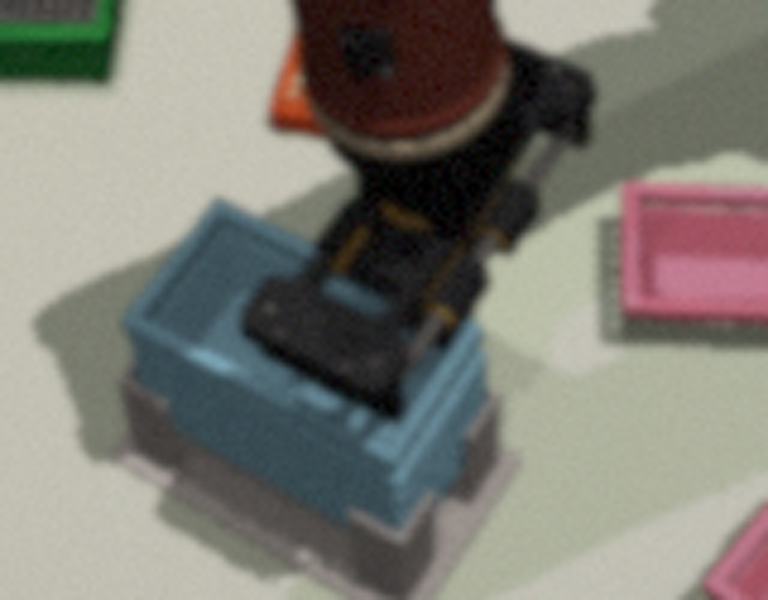

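The wrist view shows the top rim's near edge (row ~228) clearly parted from the next rim (row ~213). The far corner still sits in the stack and the forces are small, so I keep turning.

Call:
arm_command(
  targets=[
    [[-0.015,0.008,-0.139],[0.232,0.442,0]],
    [[-0.015,0.008,-0.139],[0.232,0.442,0]],
    [[-0.015,0.008,-0.139],[0.232,0.442,0]],
    [[-0.015,0.008,-0.139],[0.232,0.442,0]],
    [[-0.015,0.008,-0.139],[0.232,0.442,0]],
    [[-0.015,0.008,-0.139],[0.232,0.442,0]],
    [[-0.015,0.008,-0.139],[0.232,0.442,0]],
    [[0,0,0],[0,0,0]],
  ],
)

```text
time: 7.02
eef_pos: [480.1, 241.4, 163.7]
tcp_rot: [-0.066, 0.142, 0.987, -0.023]
ft_force: [0.2, -1.2, 0.4]
gripper_width: 8.3
```

```bash
python3 w.py w4; python3 w.py s4 side; python3 - <<'E'
import cv2
b=cv2.imread("pics/s4.png")[220:345,190:350]
cv2.imwrite("pics/s4c.png",cv2.resize(b,(768,600),interpolation=cv2.INTER_CUBIC))
E
```

```text
7.025 [480.1 241.4 163.7] [[-0.951, 0.278, -0.136], [0.284, 0.958, -0.027], [0.123, -0.065, -0.99]] [ 0.14  0.36 -0.8   1.7   0.21  1.32  0.57] [ 0.2  -1.24  0.43] 8.261930596352354
7.075 [480.  241.4 163.6] [[-0.951, 0.278, -0.136], [0.284, 0.958, -0.027], [0.123, -0.065, -0.99]] [ 0.14  0.36 -0.8   1.7   0.21  1.32  0.57] [-0.08 -0.67 -0.28] 8.331387723443907
```

View pics/w4.png

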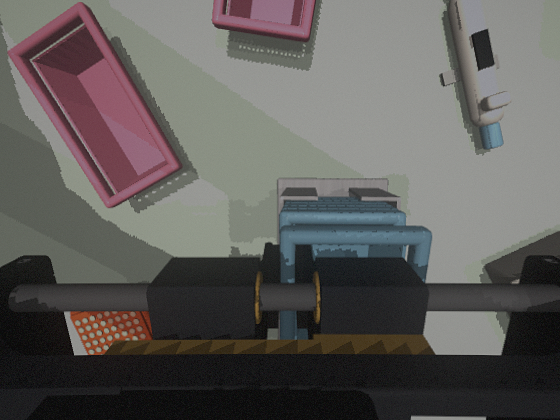

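View pics/s4c.png

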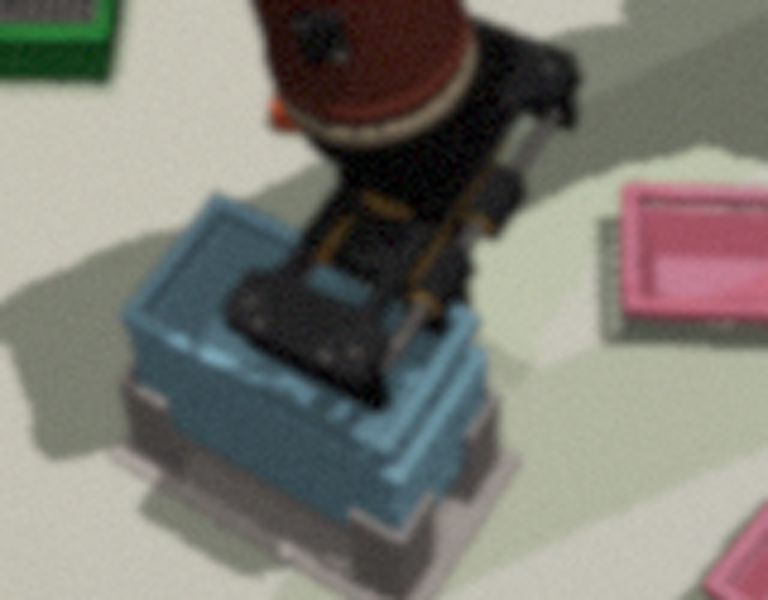

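Call:
arm_command(
  targets=[
    [[-0.015,0.008,-0.139],[0.232,0.442,0]],
    [[-0.015,0.008,-0.139],[0.232,0.442,0]],
    [[0.02,-0.01,-0.2],[0,0,0]],
    [[0.02,-0.01,-0.2],[0,0,0]],
    [[0.03,-0.02,-0.2],[0,0,0]],
    [[0.03,-0.02,-0.2],[0,0,0]],
    [[0.03,-0.01,-0.2],[0,0,0]],
    [[0,0,0],[0,0,0]],
  ],
)

```text
time: 8.12
eef_pos: [480.7, 241.8, 176.6]
tcp_rot: [-0.074, 0.142, 0.987, -0.026]
ft_force: [-0.7, -0.1, -0.9]
gripper_width: 8.3
```

```bash
python3 w.py w5; python3 w.py s5 side; python3 - <<'E'
import cv2
b=cv2.imread("pics/s5.png")[220:345,190:350]
cv2.imwrite("pics/s5c.png",cv2.resize(b,(768,600),interpolation=cv2.INTER_CUBIC))
E
```

```text
8.125 [480.7 241.8 176.6] [[-0.949, 0.277, -0.153], [0.284, 0.958, -0.03], [0.138, -0.072, -0.988]] [ 0.14  0.37 -0.8   1.67  0.2   1.36  0.58] [-0.67 -0.12 -0.95] 8.305494250625935
8.175 [480.6 241.7 176.4] [[-0.949, 0.277, -0.153], [0.284, 0.958, -0.03], [0.138, -0.072, -0.988]] [ 0.14  0.37 -0.8   1.67  0.2   1.36  0.58] [ 0.14  0.11 -0.09] 8.425274361460104
```

View pics/s5c.png

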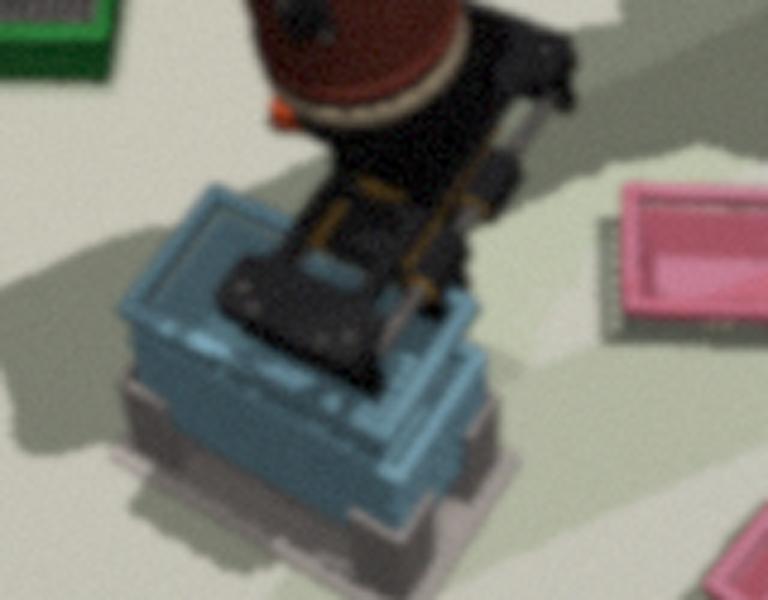

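The top trough is off, with a gap also at the far end, and the stack's rim (side crop (390,475)) has not moved. I lift it on slowly.

Call:
arm_command(
  targets=[
    [[0.07,-0.04,-0.5],[0,0,0]],
    [[0.07,-0.04,-0.5],[0,0,0]],
    [[0.14,-0.07,-1],[0,0,0]],
    [[0.14,-0.07,-1],[0,0,0]],
    [[0.14,-0.07,-1],[0,0,0]],
    [[0.28,-0.14,-2],[0,0,0]],
    [[0.28,-0.14,-2],[0,0,0]],
    [[0.14,-0.07,-1],[0,0,0]],
  ],
)

```text
time: 9.22
eef_pos: [481.0, 242.3, 269.4]
tcp_rot: [-0.073, 0.142, 0.987, -0.026]
ft_force: [-0.2, -0.2, -0.4]
gripper_width: 8.6
```

```bash
python3 w.py s6 side; python3 w.py w6; python3 - <<'E'
import cv2
b=cv2.imread("pics/s6.png")[180:360,170:390]
cv2.imwrite("pics/s6c.png",cv2.resize(b,(733,600),interpolation=cv2.INTER_CUBIC))
E
```

```text
9.225 [481.  242.3 269.4] [[-0.949, 0.277, -0.151], [0.284, 0.958, -0.03], [0.137, -0.071, -0.988]] [ 0.15  0.3  -0.82  1.54  0.15  1.53  0.61] [-0.21 -0.23 -0.44] 8.59009021894113
9.275 [481.2 242.4 270. ] [[-0.949, 0.277, -0.151], [0.284, 0.958, -0.03], [0.136, -0.071, -0.988]] [ 0.15  0.3  -0.82  1.54  0.15  1.53  0.61] [-0.44 -0.44  0.87] 8.393791662470457
```

View pics/s6c.png

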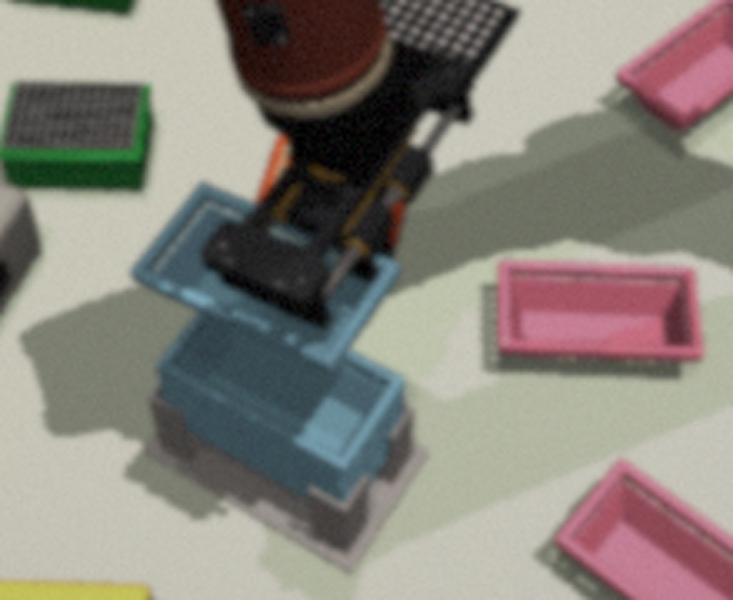

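View pics/w6.png

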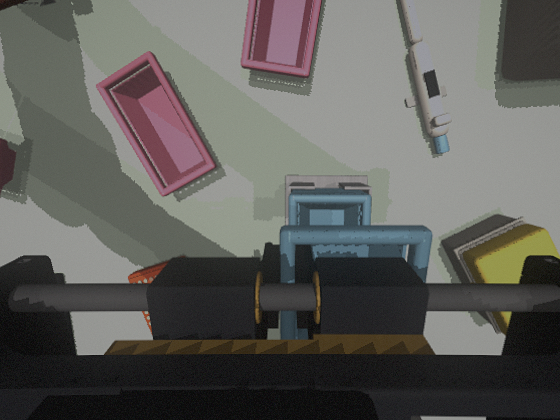

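```bash
python3 - <<'E'
from pl import *
p,R=cur();print(p)
rows(p,R,[([500,200,275],Rdown(150),4),([571,24,200],Rdown(76.5),12)])
E
```

```text
[481.11589812 242.22413959 268.8788937 ]
[[[-0.73, -0.89, -0.19], [-1.3, -1.8, 3.4]], [[-0.78, -0.84, -0.19], [-1.2, -1.9, 3.4]], [[-0.84, -0.8, -0.18], [-1.3, -1.8, 3.4]], [[-0.89, -0.73, -0.16], [-1.2, -1.8, 3.4]], [[-1.25, -0.97, 0.62], [0, 0, 6.1]], [[-1.34, -0.84, 0.63], [0, 0, 6.1]], [[-1.42, -0.69, 0.62], [0, 0, 6.2]], [[-1.49, -0.53, 0.63], [0, 0, 6.1]]]
[[[-1.54, -0.37, 0.62], [0, 0, 6.1]], [[-1.57, -0.2, 0.63], [0, 0, 6.1]], [[-1.58, -0.03, 0.62], [0, 0, 6.2]], [[-1.58, 0.13, 0.62], [0, 0, 6.1]], [[-1.55, 0.3, 0.63], [0, 0, 6.1]], [[-1.51, 0.47, 0.62], [0, 0, 6.1]], [[-1.46, 0.62, 0.63], [0, 0, 6.2]], [[-1.37, 0.78, 0.62], [0, 0, 6.1]]]
end [571.  24. 200.] 16
```

Call:
arm_command(
  targets=[
    [[-0.7,-0.9,-0.2],[-1.3,-1.8,3.4]],
    [[-0.8,-0.8,-0.2],[-1.2,-1.9,3.4]],
    [[-0.8,-0.8,-0.2],[-1.3,-1.8,3.4]],
    [[-0.9,-0.7,-0.2],[-1.2,-1.8,3.4]],
    [[-1.3,-1.0,0.6],[0,0,6.1]],
    [[-1.3,-0.8,0.6],[0,0,6.1]],
    [[-1.4,-0.7,0.6],[0,0,6.2]],
    [[-1.5,-0.5,0.6],[0,0,6.1]],
  ],
)

```text
time: 10.32
eef_pos: [523.4, 141.2, 249.9]
tcp_rot: [-0.001, 0.46, 0.888, -0.001]
ft_force: [0.1, 0.1, -0.4]
gripper_width: 8.7
```

Call:
arm_command(
  targets=[
    [[-1.5,-0.4,0.6],[0,0,6.1]],
    [[-1.6,-0.2,0.6],[0,0,6.1]],
    [[-1.6,0,0.6],[0,0,6.2]],
    [[-1.6,0.1,0.6],[0,0,6.1]],
    [[-1.6,0.3,0.6],[0,0,6.1]],
    [[-1.5,0.5,0.6],[0,0,6.1]],
    [[-1.5,0.6,0.6],[0,0,6.2]],
    [[-1.4,0.8,0.6],[0,0,6.1]],
  ],
)

```text
time: 11.32
eef_pos: [570.8, 22.3, 201.8]
tcp_rot: [-0.001, 0.787, 0.617, -0.001]
ft_force: [-0.4, 0.1, -0.5]
gripper_width: 8.4
```

Call:
arm_command(
  targets=[
    [[0,0,0],[0,0,0]],
    [[0,0,0],[0,0,0]],
    [[0,0,0],[0,0,0]],
  ],
)

```text
time: 11.7
eef_pos: [570.7, 24.0, 202.6]
tcp_rot: [-0.001, 0.785, 0.62, -0.001]
ft_force: [0.4, 0.8, -0.7]
gripper_width: 8.3
```

```bash
python3 w.py s7 side; python3 w.py t7 top; python3 w.py w7
```

```text
11.7 [570.7  24.  202.6] [[0.231, 0.973, -0.002], [0.973, -0.231, -0.0], [-0.001, -0.002, -1.0]] [ 0.33  0.24 -0.52  1.69  0.13  1.25 -0.45] [ 0.39  0.78 -0.75] 8.257033678456304
11.75 [570.7  23.8 202.6] [[0.232, 0.973, -0.002], [0.973, -0.232, -0.001], [-0.001, -0.002, -1.0]] [ 0.33  0.24 -0.52  1.69  0.13  1.25 -0.45] [0.16 0.14 0.16] 8.585898319061243
11.8 [570.8  23.7 202.6] [[0.232, 0.973, -0.002], [0.973, -0.232, -0.001], [-0.001, -0.002, -1.0]] [ 0.33  0.24 -0.52  1.69  0.13  1.25 -0.45] [-0.23  0.71 -0.98] 8.463331840352685
```

View pics/s7.png

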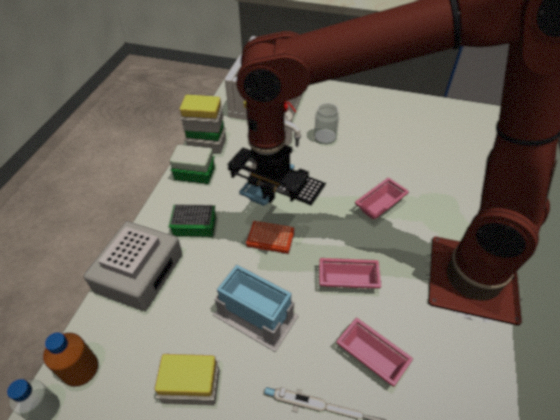

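View pics/w7.png

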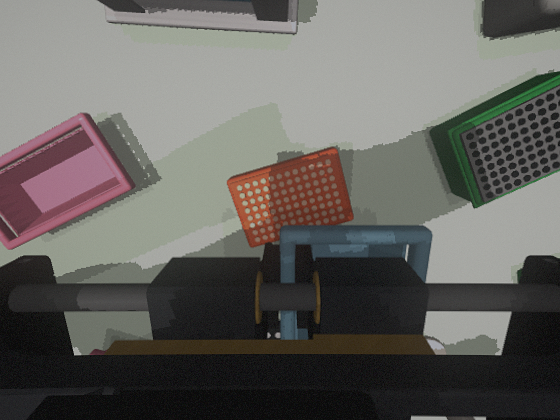

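View pics/t7.png

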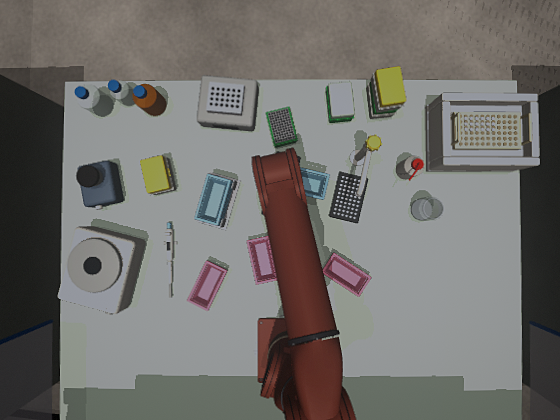

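```bash
cat > lev.py <<'E'
from pl import *
import sys,pickle
tt,ww=sys.argv[1:3]
out={}
for n,t in [("top",tt),("wrist",ww)]:
    st=pickle.load(open(f"pics/{t}.pkl","rb"));p=cv2.imread(f"pics/{t}.png");d=np.load(f"pics/{t}d.npy");C=cam(n,st)
    hsv=cv2.cvtColor(p,cv2.COLOR_BGR2HSV)
    m=(hsv[...,0]>88)&(hsv[...,0]<112)&(hsv[...,1]>50)&(d>0)
    yx=np.argwhere(m);P=depthpts(C,yx[:,::-1],d[m])
    R=rot(st['tcp_rot']);T=(P-st['eef_pos'])@R
    # rim zone in tool coords (z ~ +5.6), inside trough footprint
    f=(abs(T[:,0]+58)<86)&(abs(T[:,1]-37.5)<48)
    T=T[f];Z=P[f]
    rim=(T[:,2]<12)&(T[:,2]>-8)
    Q=T[rim];print(n,len(Q),"rim tool-coords min/max",Q.min(0).round(1),Q.max(0).round(1),np.median(Q,0).round(1))
    A=np.c_[Q[:,:2],np.ones(len(Q))]
    k=np.ones(len(Q),bool)
    for _ in range(4):
        c=np.linalg.lstsq(A[k],Q[k,2],rcond=None)[0];e=Q[:,2]-A@c;k=abs(e)<2
    print("slopes deg x,y",np.degrees(c[:2]).round(2),"z at centre",(c@[-58,37.5,1]).round(1),k.sum())
    fl=T[(T[:,2]>35)&(T[:,2]<60)]
    if len(fl)>30:
        A=np.c_[fl[:,:2],np.ones(len(fl))];print("floor",np.median(fl,0).round(1),len(fl))
    rc=cv2.minAreaRect(Q[:,:2].astype(np.float32));print(rc)
E
python3 lev.py t7 w7
```

```text
top 188 rim tool-coords min/max [-137.5   -3.6    1.1] [-42.2  80.2  12. ] [-115.7   51.8    7.6]
slopes deg x,y [-0.95  1.03] z at centre 6.7 120
floor [-91.3  42.4  49.8] 286
((-89.82687377929688, 38.27279281616211), (83.82979583740234, 95.25344848632812), 89.95250701904297)
wrist 4005 rim tool-coords min/max [-48.3  -4.3  -7. ] [23.  78.6 12. ] [16.7 30.8  5.9]
slopes deg x,y [0.18 0.01] z at centre 5.7 3520
floor [-8.6 41.6 49.3] 954
((-12.693870544433594, 37.14176559448242), (71.34971618652344, 82.8602294921875), 0.10349636524915695)
```

Call:
arm_command(
  targets=[
    [[0,0,1.5],[0,0,0]],
    [[0,0,1.6],[0,0,0]],
    [[0,0,1.6],[0,0,0]],
    [[0,0,1.4],[0,0,0]],
    [[-1.5,0,0],[0,0,0]],
    [[-2,0,0],[0,0,0]],
    [[-2,0,0],[0,0,0]],
    [[-1.5,0,0],[0,0,0]],
  ],
)

```text
time: 12.85
eef_pos: [554.2, -47.1, 141.9]
tcp_rot: [-0.0, 0.786, 0.618, -0.001]
ft_force: [-0.3, -0.2, -0.2]
gripper_width: 8.1
```

Call:
arm_command(
  targets=[
    [[-1.5,0,0],[0,0,0]],
    [[-2,0,0],[0,0,0]],
    [[-1,0,0],[0,0,0]],
    [[0,0,0],[0,0,0]],
    [[0,0,0],[0,0,0]],
  ],
)

```text
time: 13.48
eef_pos: [544.0, -87.9, 141.5]
tcp_rot: [-0.001, 0.785, 0.619, -0.001]
ft_force: [-0.5, 0.3, -1.1]
gripper_width: 8.2
```

```bash
python3 w.py s8 side; python3 w.py t8 top; python3 - <<'E'
import cv2
a=cv2.imread("pics/s8.png")[80:230,190:390];b=cv2.imread("pics/t8.png")[100:250,260:460]
cv2.imwrite("pics/s8c.png",cv2.resize(a,(800,600),interpolation=cv2.INTER_CUBIC))
cv2.imwrite("pics/t8c.png",cv2.resize(b,(800,600),interpolation=cv2.INTER_CUBIC))
E
```

```text
13.475 [544.  -87.9 141.5] [[0.233, 0.973, -0.002], [0.973, -0.233, -0.0], [-0.001, -0.002, -1.0]] [ 0.48  0.24 -0.46  1.81  0.12  1.12 -0.25] [-0.54  0.35 -1.07] 8.200641751321537
13.525 [544.  -87.9 141.5] [[0.233, 0.973, -0.003], [0.973, -0.233, -0.0], [-0.001, -0.002, -1.0]] [ 0.48  0.24 -0.46  1.81  0.12  1.12 -0.25] [-0.11  0.13 -0.32] 8.119846779548759
```

View pics/s8c.png

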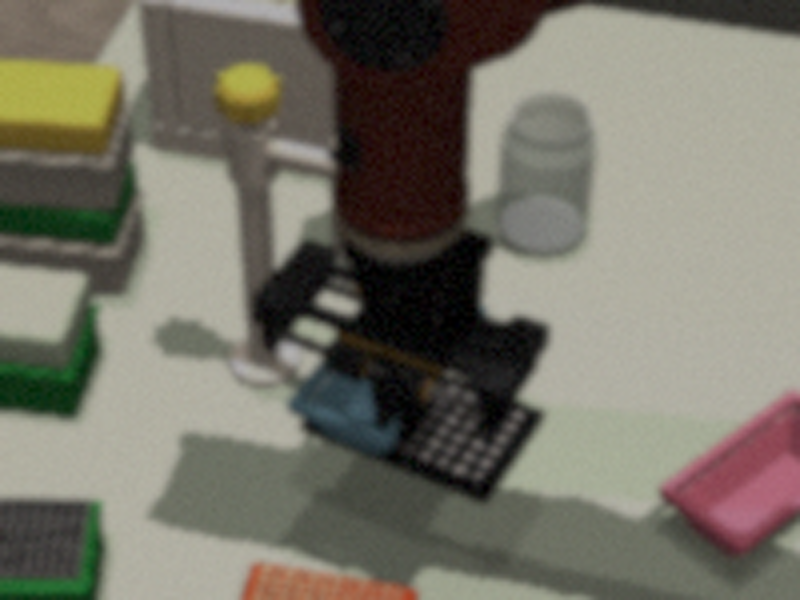

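View pics/t8c.png

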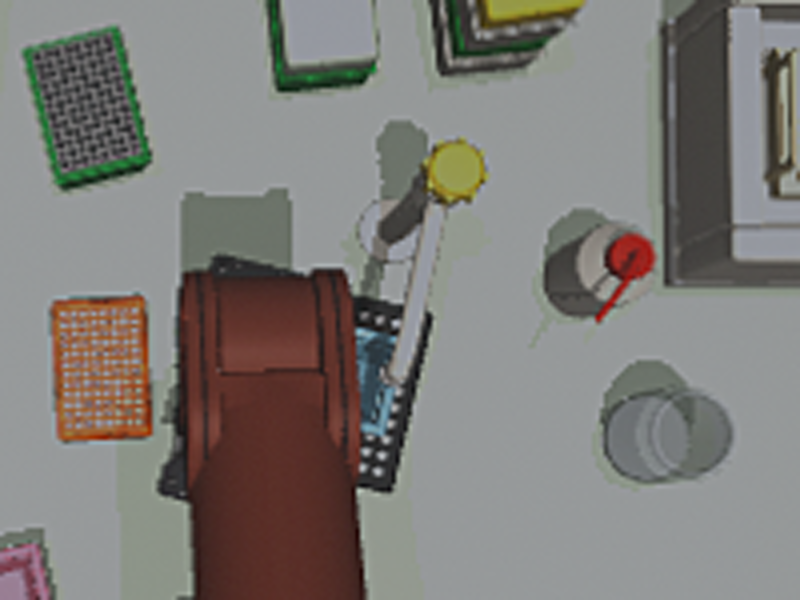

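```bash
python3 - <<'E'
from pl import *
C=cam("side")
print(proj(C,[[544,-88,z] for z in (142,193,240,280,320,360,400)]).round(0).tolist())
E
python3 w.py w8; python3 lev.py t8 w8
```

```text
[[289.0, 183.0], [289.0, 170.0], [289.0, 157.0], [290.0, 145.0], [290.0, 133.0], [290.0, 120.0], [290.0, 107.0]]
13.575 [544.  -87.9 141.5] [[0.233, 0.973, -0.003], [0.973, -0.233, -0.0], [-0.001, -0.002, -1.0]] [ 0.48  0.24 -0.46  1.81  0.12  1.12 -0.25] [-0.03 -0.38 -0.18] 8.46871667009894
top 67 rim tool-coords min/max [-137.7   -3.2    1.3] [-96.3  79.9  11.7] [-128.4   25.1    7.3]
slopes deg x,y [ 1.52 -0.07] z at centre 9.1 43
floor [-116.9   51.6   45. ] 43
((-120.59190368652344, 38.93876647949219), (86.44983673095703, 30.568655014038086), 76.63944244384766)
wrist 4178 rim tool-coords min/max [-48.   -9.   -7.8] [23.  78.7 12. ] [16.6 28.9  5.9]
slopes deg x,y [0.18 0.02] z at centre 5.6 3565
floor [-8.5 41.5 49.3] 948
((-11.982532501220703, 35.26754379272461), (87.73536682128906, 70.7560806274414), 88.91812133789062)
```

Call:
arm_command(
  targets=[
    [[-0.8,0,0],[0,0,0]],
    [[-1,0,0],[0,0,0]],
    [[-1,0,0],[0,0,0]],
    [[-0.7,0,0],[0,0,0]],
    [[0,0,0],[0,0,0]],
  ],
)

```text
time: 14.25
eef_pos: [535.4, -123.7, 141.5]
tcp_rot: [-0.001, 0.786, 0.618, -0.001]
ft_force: [-0.1, 0.8, -0.9]
gripper_width: 8.6
```

```bash
python3 w.py s9 side; python3 w.py t9 top;python3 w.py w9; python3 - <<'E'
import cv2
a=cv2.imread("pics/s9.png")[80:230,190:390];b=cv2.imread("pics/t9.png")[100:250,260:460]
cv2.imwrite("pics/s9c.png",cv2.resize(a,(800,600),interpolation=cv2.INTER_CUBIC))
cv2.imwrite("pics/t9c.png",cv2.resize(b,(800,600),interpolation=cv2.INTER_CUBIC))
E
```

```text
14.25 [ 535.4 -123.7  141.5] [[0.235, 0.972, -0.003], [0.972, -0.235, -0.001], [-0.001, -0.003, -1.0]] [ 0.53  0.24 -0.43  1.81  0.11  1.12 -0.18] [-0.1   0.78 -0.93] 8.596627080610228
14.3 [ 535.5 -123.1  141.5] [[0.234, 0.972, -0.003], [0.972, -0.234, -0.001], [-0.001, -0.002, -1.0]] [ 0.53  0.24 -0.43  1.81  0.11  1.12 -0.18] [ 0.44  1.03 -0.41] 8.447480000452535
14.35 [ 535.6 -122.7  141.5] [[0.234, 0.972, -0.003], [0.972, -0.234, -0.0], [-0.001, -0.002, -1.0]] [ 0.53  0.24 -0.44  1.81  0.11  1.12 -0.18] [1.08 0.04 0.45] 8.645301027421883
```

View pics/s9c.png

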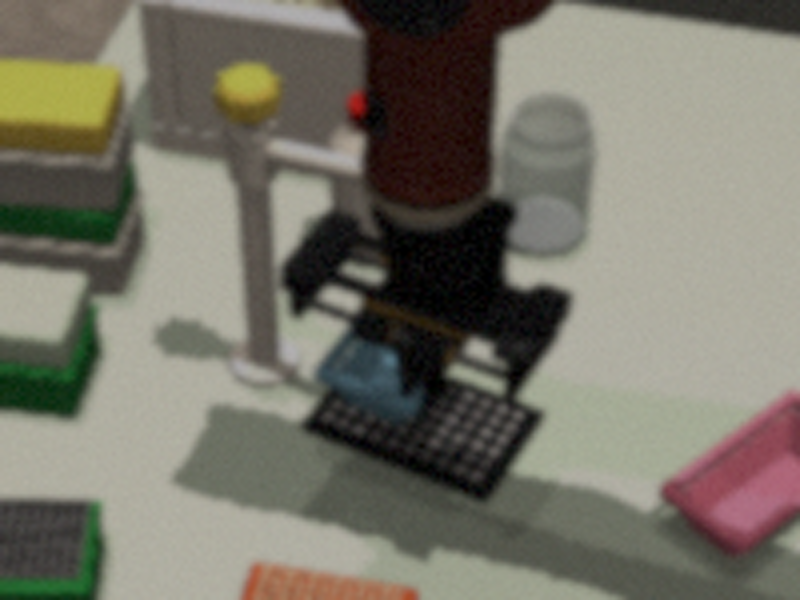

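View pics/w9.png

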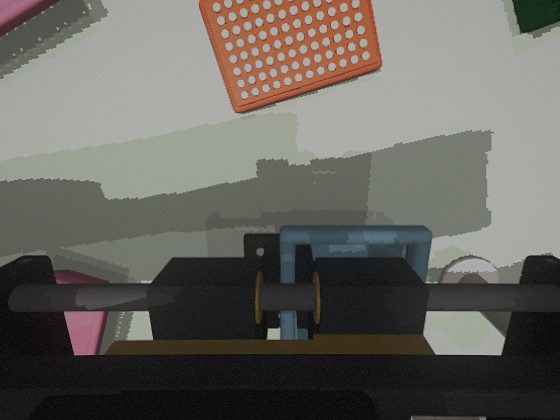

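Call:
arm_command(
  targets=[
    [[-0.6,0.1,0],[0,0,0]],
    [[-0.6,0,0],[0,0,0]],
    [[-0.5,0,0],[0,0,0]],
    [[-0.3,0,0],[0,0,0]],
    [[0,0,0],[0,0,0]],
    [[0,0,0],[0,0,0]],
    [[0,0,0],[0,0,0]],
    [[0,0,0],[0,0,0]],
  ],
)

```text
time: 15.4
eef_pos: [531.9, -142.4, 141.6]
tcp_rot: [-0.001, 0.785, 0.619, -0.001]
ft_force: [-0.5, 0.4, -0.5]
gripper_width: 8.1
```

```bash
python3 w.py s10 side; python3 w.py t10 top;python3 w.py w10; python3 lev.py t10 w10; python3 - <<'E'
import cv2
a=cv2.imread("pics/s10.png")[80:230,190:390];b=cv2.imread("pics/t10.png")[100:250,260:460]
cv2.imwrite("pics/s10c.png",cv2.resize(a,(800,600),interpolation=cv2.INTER_CUBIC))
cv2.imwrite("pics/t10c.png",cv2.resize(b,(800,600),interpolation=cv2.INTER_CUBIC))
E
```

```text
15.4 [ 531.9 -142.4  141.6] [[0.234, 0.972, -0.003], [0.972, -0.234, -0.001], [-0.001, -0.002, -1.0]] [ 0.55  0.24 -0.42  1.81  0.11  1.12 -0.14] [-0.48  0.35 -0.47] 8.070262346944139
15.45 [ 531.9 -142.4  141.5] [[0.234, 0.972, -0.003], [0.972, -0.234, -0.001], [-0.001, -0.003, -1.0]] [ 0.55  0.24 -0.42  1.81  0.11  1.12 -0.14] [-0.01  0.33 -1.7 ] 8.169127428776463
15.5 [ 531.9 -142.5  141.5] [[0.234, 0.972, -0.003], [0.972, -0.234, -0.001], [-0.001, -0.002, -1.0]] [ 0.55  0.24 -0.42  1.81  0.11  1.12 -0.14] [ 0.05  0.   -0.82] 8.137998974286399
top 49 rim tool-coords min/max [-137.1   11.     1.7] [-121.7   79.3   10.2] [-132.9   55.2    7.3]
slopes deg x,y [9.54 0.41] z at centre 19.7 27
((-135.22511291503906, 46.32052230834961), (69.84627532958984, 13.3063325881958), 78.42436218261719)
wrist 4180 rim tool-coords min/max [-48.7  -9.8  -7.9] [23.  78.5 12. ] [16.6 29.1  5.9]
slopes deg x,y [ 0.06 -0.02] z at centre 5.8 3576
floor [-8.5 41.4 49.3] 959
((-12.715826034545898, 34.561153411865234), (88.26937866210938, 71.58313751220703), 89.5474624633789)
```

View pics/s10c.png

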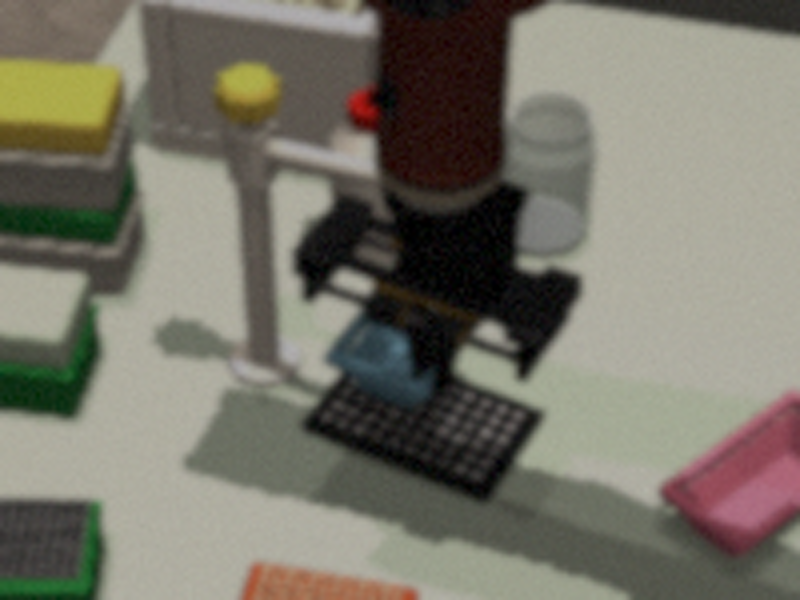

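View pics/t10c.png

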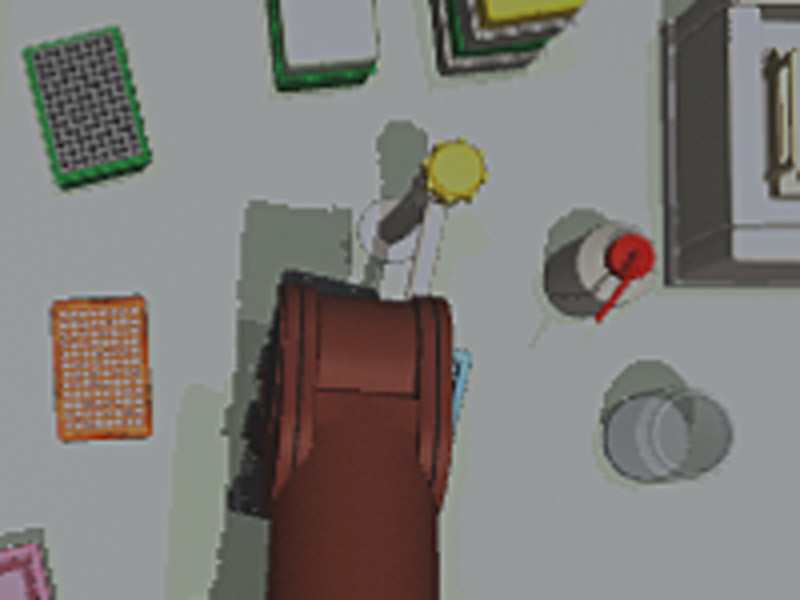

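```bash
python3 -c "
from h import *
s=sensors.state();print(s['time'],abs(s['joint_vel']).max(),s['eef_pos'])
print(order.sign_off())"
```

```text
15.55 0.0014105477806169912 [ 531.87810636 -142.49973461  141.53067518]
the job is handed in; nothing more can be done
None
```

I peeled the top light blue trough off the stack and am holding it still under the tap. The job was handed in at 15.55 s of the 51 s allowed.

- **Peel:** I pinched the long-side rim near corner_a and turned the trough up about corner_c by about 4.5°. That raised corner_a roughly 1.4 cm, and the pictures showed the far corner still seated. I went on to about 9° and then lifted straight up. The stack of six stayed in the rack.
- **Holding pose:** The nozzle is at about (554, -213), above a point about 6 mm from the mouth's centre, away from the gripper. The rim top is at about z 135.5, so 34–35 mm below the nozzle tip.
- **Level:** The wrist view's last plane fit put the rim within 0.2° of level.
- **Force:** The force readings near the tap stayed within about 2 N, which is noise, so nothing was touched. The last top and side pictures show no moved bystanders.

**Disagreements and gaps:**
- The top and side cameras differed by up to about 6–8 mm in y on the tap. I used the mean, so the nozzle position is good to roughly 3–4 mm.
- The top camera's level fit under the tap had too few visible pixels to use. Its earlier, better-covered fit agreed with level to within about 1°.
- The arm hid the nozzle from all cameras in the final pose, so its place above the mouth comes from the earlier measurements, not from direct sight.

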